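# Return the four bench tools to their cut-outs in the foam tool tray

## Task

We have finished with the test cells for today: put the four hand tools lying on the bench left of the tool tray (screwdriver, spanner, hex key and tweezers) back into the tray, each lying right down in the foam cut-out of its own shape, and let go of them. Leave the timer and the clamp studs where they are.

Things in the scene. Friction and masses are not known exactly. Their poses are not given: they have to be found in the camera images.
- screwdriver_mid (a point): Cross-head screwdriver, yellow handle; 160 mm long, handle 25 mm wide, 24 mm high. Lies flat on the bench. The point is on its axis, half-way up (12 mm above its underside), in the front of the handle: 63 mm from the butt, 11 mm behind the handle's front end. Grip it there, across the handle. y runs from blade to handle, x across, z up.
- spanner_mid (a point): Double open-ended steel spanner, 158 mm long, 6 mm thick, heads 25 mm wide, shank 12 mm wide. Lies flat on the bench. The point is its centre, half-way up (3 mm above its underside); grip it there, across the shank. y runs along it, x across, z up. Its ends are alike: it may go in either way round.
- hex_key_mid (a point): L-shaped hex key, 5 mm thick; long arm 78 mm, short arm 30 mm. Lies flat on the bench. The point is the middle of the long arm, half-way up (2.5 mm above its underside); grip it there, across the long arm. y runs along the long arm, away from the bend; at the bend (the -y end) the short arm points to +x. z up.
- tweezers_mid (a point): Stiff steel tweezers, 124 mm long, 14 mm wide at most, 10 mm high. Lies flat on the bench. The point is their centre, half-way up (5 mm above the underside); grip them there, across both arms. y runs along them, x across, z up. They may go in either way round.
- screwdriver_home (a point): Resting place of screwdriver_mid in its foam insert. x runs along the insert; the tool's y comes to point to -x. Recess: handle pocket 40 mm wide on the -x side, blade slot 19 mm wide on the +x side. All four recesses: 10 mm deep, floor 15.5 mm and foam top 25.5 mm above the bench, 7 mm play at the sides, 6 mm or more at the ends.
- spanner_home (a point): Resting place of spanner_mid in its foam insert (all four inserts are black over a blue floor, 197 x 76 mm, side by side in a shallow aluminium tray, in an order that changes). x runs along the insert; the tool's y comes to lie along x. Recess: dumb-bell shape, 174 mm long, slot 26 mm wide with a 40 mm wide pocket at each end.
- hex_key_home (a point): Resting place of hex_key_mid in its foam insert. x runs along the insert; the tool's y comes to point to -x, its x to +y. Recess: an L, slot 19 mm wide and 95 mm long along x, whose foot at the +x end points to +y.
- tweezers_home (a point): Resting place of tweezers_mid in its foam insert; x along the insert, the tool's y comes to lie along x. Recess: plain slot 140 mm long, tapering from 28 to 20 mm. A groove for the fingers, 44 mm wide along x and as deep as the recesses, runs straight across all four inserts through the home points, which are 68 mm apart or more.
- timer_mid (a point): White lab timer, 66 x 66 x 19 mm, lying loose on the bench at the far left; leave it alone. The point is its centre, half-way up. (A big fixed glass desiccator, 0.34 m high, stands behind the tray; its rim comes forward to x = 0.58 at y = -0.09 and is 0.42 m across. Carry things past on the robot's side of it.)
- stud_mid (a point): Clamp stud (threaded rod with a black knob at each end, 218 mm long, 30 mm high), lying loose on the bench right of the tray, next to a second one that is not listed; to be left alone. The point is its centre, half-way up.

How it is judged:
At the end, for the whole second after the job is handed in: Each of the four tools lies at rest and released in the cut-out of its own shape: its listed point within 12 mm (horizontally) and 4 mm (in height) of that recess's point, along the recess within 0.22 rad, flat within 0.1 rad (horizontal distance between screwdriver_mid and screwdriver_home below 0.012 m and z of screwdriver_mid in the frame of screwdriver_home between -0.004 and 0.004 m and angle between the y axis of screwdriver_mid and the x axis of screwdriver_home, either way round below 0.22 rad and angle between each of screwdriver_mid, spanner_mid, hex_key_mid, tweezers_mid's own z axis and vertical below 0.1 rad and linear speed of each of screwdriver, spanner, hex_key, tweezers below 0.01 m/s and horizontal distance between spanner_mid and spanner_home below 0.012 m and z of spanner_mid in the frame of spanner_home between -0.004 and 0.004 m and angle between the y axis of spanner_mid and the x axis of spanner_home, either way round below 0.22 rad and horizontal distance between hex_key_mid and hex_key_home below 0.012 m and z of hex_key_mid in the frame of hex_key_home between -0.004 and 0.004 m and angle between the y axis of hex_key_mid and the x axis of hex_key_home, either way round below 0.22 rad and horizontal distance between tweezers_mid and tweezers_home below 0.012 m and z of tweezers_mid in the frame of tweezers_home between -0.004 and 0.004 m and angle between the y axis of tweezers_mid and the x axis of tweezers_home, either way round below 0.22 rad); the robot touches nothing.
It fails at once if the timer is pushed more than 25 mm from where it lay (distance of timer_mid from where it was at the start of the episode above 0.025 m).
It fails at once if the listed clamp stud is pushed more than 25 mm from where it lay (distance of stud_mid from where it was at the start of the episode above 0.025 m).
It also fails if it takes over 128 s, if anything falls off the work surface, if the arm or the gripper's body presses on something with over 40 N, if the wrist force passes 120 N, or if a joint passes its speed limit or range.

## Robot

A 7-joint arm with a two-finger parallel gripper is mounted at the origin on a cart in front of the work surface, level with it; the furniture and walls round the work are solid. World frame = base frame: x ahead of the robot, y to its left, z up, the work surface at z = 0. Lengths are in m, angles in rad, forces in N, time in s.
With the tool pointing down it reaches from about 0.35 to 0.9 m from the base axis. Payload 19.9 kg.
Tool frame: the origin (TCP) lies between the finger pads; the fingertips stand 19 mm ahead of it and the grasp point (between the pads) is the TCP; z points along the fingers, y is the direction in which the jaws open and shut (so a half turn about z gives the same grasp; the last joint's range is limited). The gripper opens to 94 mm and grips with 3 to 60 N. Pads are 16 mm wide; open, the fingers measure 119 mm over their backs; the gripper's body (75 mm by 177 mm) begins 78 mm behind the grasp point.
Start: joints at [1.282, 0.417, -0.01, 1.614, 0.005, 1.111, -0.053], TCP at [0.153, -0.606, 0.224] pointing down, gripper open.
Joint ranges: [-2.81, 2.81], [-0.39, 2.02], [-1.27, 1.25], [0.06, 2.57], [-1.19, 4.33], [0.19, 2], [-2.82, 2.82]. Speed limits (rad/s): [1.89, 1.89, 2.39, 2.39, 3.01, 3.01, 3.01].

## Interface

Orientations are given as a 3x3 rotation matrix whose columns are the frame's x, y, z axes.
In Python, from rig import robot gives the robot as it stands. Calls block until the motion is done:
- robot.move_ptp(position, orientation): joint-space move of the TCP to a pose.
- robot.move_linear(position, velocity=0.15, frame=None, threshold=None): straight line of the TCP; frame=None keeps the orientation; velocity is the mean speed in m/s. With threshold (N) it stops when the force on the tool has changed by that much, and returns True; else False.
- robot.goto_joints(angles): joint-space move.
- robot.gripper_to(opening): finger opening in m; the grip force is fixed at half the most; returns when the fingers have stopped.
- robot.pause(seconds).
- robot.ik(position, orientation): joint angles nearest the present ones, or None.
- robot.get_state(): the state.
- robot.grab_frame(name): name is "scene" or "top"; returns the picture (400x640x3 uint8, red, green, blue); there is no depth.
- robot.camera_info(name): a dict with "fx", "fy", "cx", "cy" (pixels), "rvec" (rotation vector, rad) and "tvec" (3), from world to camera coordinates, as OpenCV has them. Camera axes: x right, y down, z forward; pixel columns grow to the right and rows downward; lengths in m; the calibration is good to about 2 mm. A picture is of the moment at which its call begins. camera_info takes no time and is no camera call.
A pose or a line that the arm cannot do raises robot.PlanningError and nothing moves.
- robot.sign_off(): hands the job in, once; it reports no verdict.
The state is a dict: "time": time; "qpos": joint angles; "joint_vel": joint speeds; "effort": joint torques, N m; "ee_pos": TCP position; "tool_rot": TCP orientation; "force": force on the tool from outside, world axes, zero at the start; "moment": the same for the moment, N m; "opening": finger opening in m.
Only numpy, scipy, OpenCV 4.12 (cv2) and the standard library are available. Lean on these libraries where they do the work, as an engineer would, in place of code of your own. Each camera call takes 0.05 s, during which the arm holds its last target.

## Working session

There is one attempt and no reset: what is moved stays moved. The work goes in short steps, each a Python script; the robot and the scene stay as the last script left them, time stands still between calls to the robot, and variables do not carry over. Pictures are saved under pics/ and viewed, and the job is handed in when it is done.

```bash
ls; mkdir -p pics; python3 - <<'E'
from rig import robot
import cv2
for n in("scene","top"):
    im=robot.grab_frame(n); cv2.imwrite(f"pics/{n}0.png",im[:,:,::-1]); print(n,robot.camera_info(n))
s=robot.get_state(); print(s['time'],s['ee_pos'],s['tool_rot'],s['opening'])
E
```

```text
pics
scene {'fx': 432.12331335025624, 'fy': 432.12331335025624, 'cx': 312.2111337672822, 'cy': 199.96564142238947, 'rvec': array([ 1.0935021 , -2.50124877,  0.86017608]), 'tvec': array([0.33956128, 0.35598803, 1.20678408])}
top {'fx': 435.3058646775255, 'fy': 435.3058646775255, 'cx': 321.64381310527483, 'cy': 203.82962303614906, 'rvec': array([ 1.582151  , -2.52062669,  0.35378455]), 'tvec': array([0.17591186, 0.5082393 , 1.79798422])}
0.1 [ 0.15323813 -0.60560584  0.22390464] [[ 9.69437391e-01  2.45338598e-01 -3.42640862e-04]
 [ 2.45338823e-01 -9.69436866e-01  1.01260858e-03]
 [-8.37367138e-05 -1.06572373e-03 -9.99999429e-01]] 0.09408821196219495
```

View pics/scene0.png

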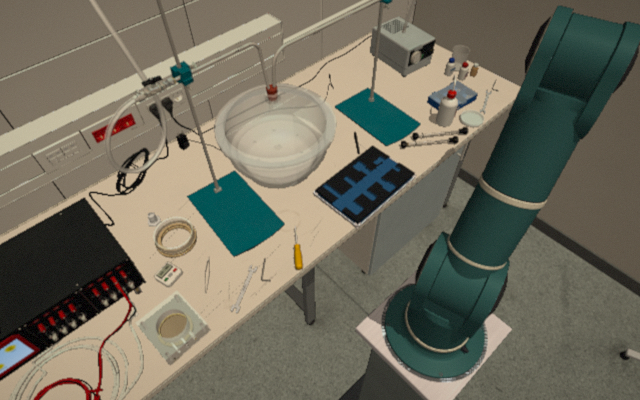

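View pics/top0.png

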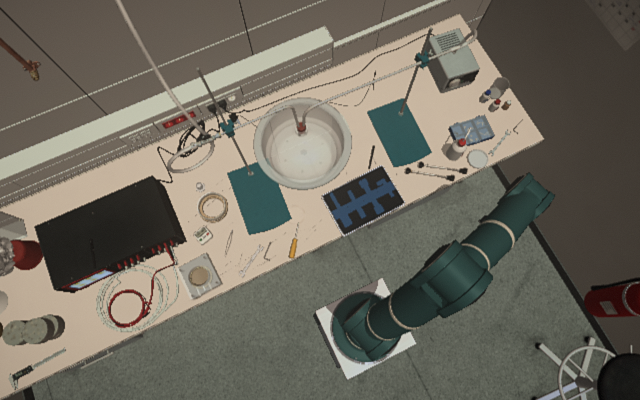

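Both views show the four tools left of the tray (scene: screwdriver ≈(297,250), hex key (264,270), spanner (243,287), tweezers (208,272); tray ≈(365,185)). Next I rectify both views onto their planes to measure.

```bash
cat > h.py <<'E'
from rig import robot
import numpy as np, cv2
def cam(n):
    c=robot.camera_info(n); K=np.array([[c['fx'],0,c['cx']],[0,c['fy'],c['cy']],[0,0,1]]); R=cv2.Rodrigues(c['rvec'])[0]; return K,R,c['tvec']
def px2w(n,uv,z):
    K,R,t=cam(n); uv=np.atleast_2d(uv); d=(np.c_[uv,np.ones(len(uv))]@np.linalg.inv(K).T)@R; o=-R.T@t
    return o+d*((z-o[2])/d[:,2])[:,None]
def w2px(n,p):
    K,R,t=cam(n); q=(np.atleast_2d(p)@R.T+t)@K.T; return q[:,:2]/q[:,2:]
def rect(n,im,x0,x1,y0,y1,z,s):
    # output: up = +x, left = +y ; s px per m
    W=int((y1-y0)*s);H=int((x1-x0)*s)
    wp=np.array([[x1,y1,z],[x1,y0,z],[x0,y0,z],[x0,y1,z]]); dst=np.float32([[0,0],[W,0],[W,H],[0,H]])
    M=cv2.getPerspectiveTransform(w2px(n,wp).astype(np.float32),dst)
    return cv2.warpPerspective(im,M,(W,H),flags=cv2.INTER_CUBIC)
E
python3 - <<'E'
from h import *
for n in("scene","top"):
    K,R,t=cam(n); print(n,-R.T@t)
    im=cv2.imread(f"pics/{n}0.png")
    print(px2w(n,dict(scene=[(297,250),(243,287),(208,272),(365,185),(168,273)],top=[(293,246),(250,256),(229,240),(363,200),(203,235)])[n],0.0).round(3))
E
```

```text
scene [-0.12986135  0.55391005  1.17246614]
[[ 0.451  0.113  0.   ]
 [ 0.464  0.317  0.   ]
 [ 0.578  0.365  0.   ]
 [ 0.489 -0.241  0.   ]
 [ 0.659  0.457  0.   ]]
top [0.07601703 0.16442498 1.8679361 ]
[[ 0.435  0.123  0.   ]
 [ 0.476  0.309  0.   ]
 [ 0.58   0.363  0.   ]
 [ 0.488 -0.246  0.   ]
 [ 0.65   0.457  0.   ]]
```

```bash
python3 - <<'E'
from h import *
for n in("scene","top"):
    im=cv2.imread(f"pics/{n}0.png")
    r=rect(n,im,.34,.72,.05,.55,0.003,1500); 
    for i in range(1,10): 
        x=int(i*.05*1500); cv2.putText(r,f"{.55-.05*i:.2f}",(x,12),0,.4,(0,0,255)); cv2.line(r,(x,14),(x,20),(0,0,255))
    for xx in np.arange(.35,.72,.05): cv2.putText(r,f"{xx:.2f}-",(0,int((.72-xx)*1500)+4),0,.4,(0,0,255))
    cv2.imwrite(f"pics/{n}_tools.png",r)
    r=rect(n,im,.33,.65,-.45,-.05,0.0255,1800)
    for i in range(1,8): 
        x=int(i*.05*1800); cv2.putText(r,f"{-.05-.05*i:.2f}",(x,12),0,.4,(0,0,255))
    for xx in np.arange(.35,.65,.05): cv2.putText(r,f"{xx:.2f}-",(0,int((.65-xx)*1800)+4),0,.4,(0,0,255))
    cv2.imwrite(f"pics/{n}_tray.png",r)
E
```

```text
(no output)
```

View pics/scene_tools.png

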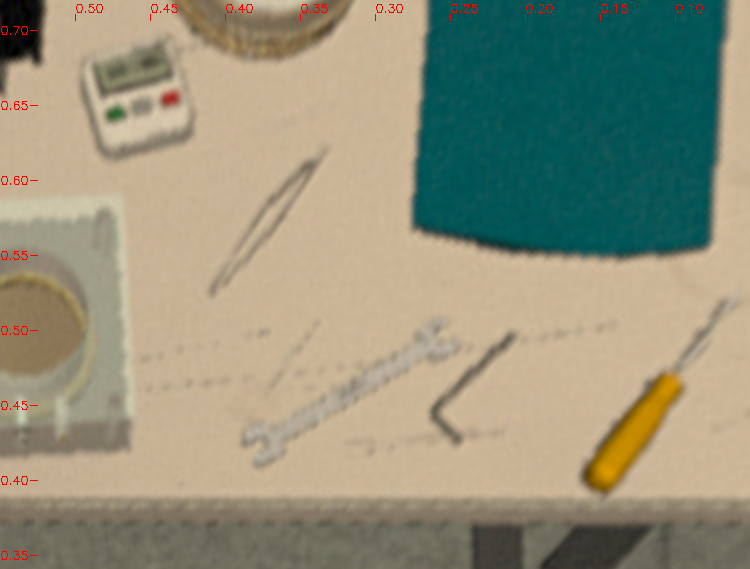

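View pics/top_tools.png

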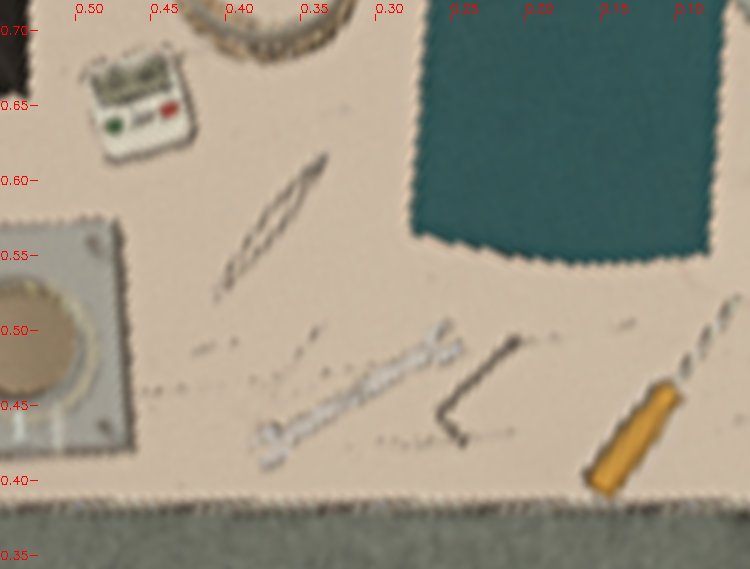

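View pics/scene_tray.png

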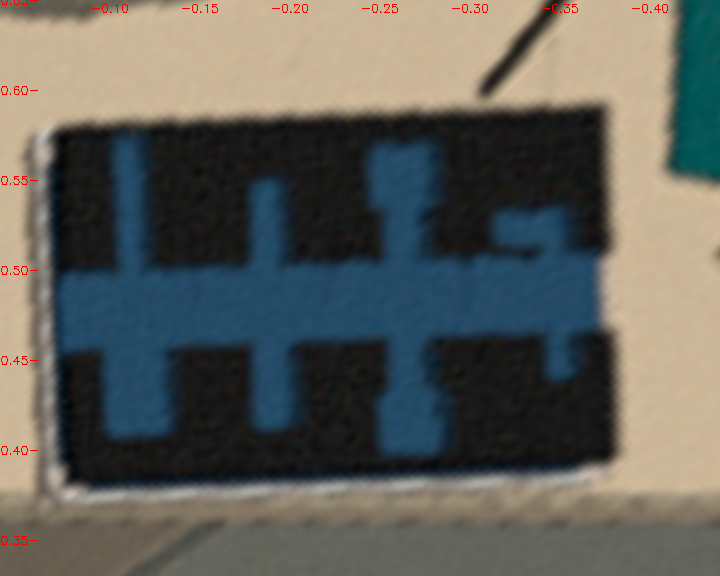

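View pics/top_tray.png

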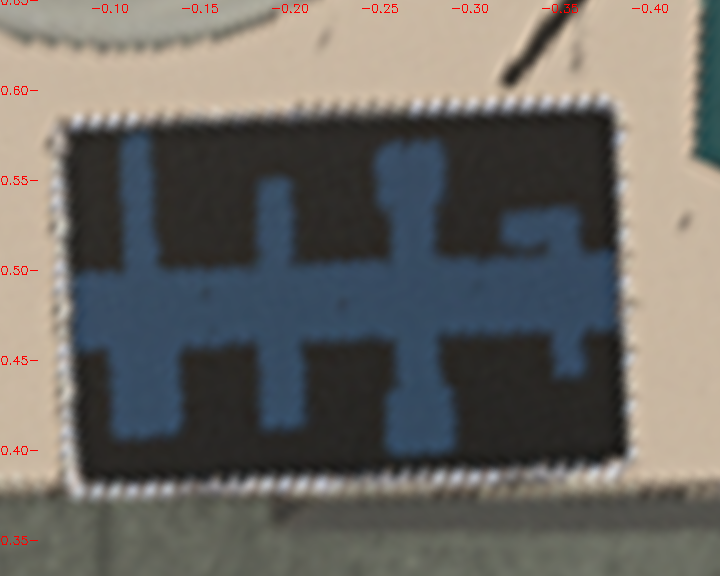

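Tray, left to right: screwdriver (slot y≈-0.115), tweezers (-0.19), spanner (-0.265), hex key (-0.35). The insert x axis points roughly to world +x. Now masks and measurements.

```bash
cat > meas.py <<'E'
from h import *
S=2000
def mask_tool(n,im,x0,x1,y0,y1,z,kind):
    r=rect(n,im,x0,x1,y0,y1,z,S)
    hsv=cv2.cvtColor(r,cv2.COLOR_BGR2HSV)
    if kind=='yellow': m=cv2.inRange(hsv,(10,150,60),(35,255,255))
    elif kind=='blue': m=cv2.inRange(hsv,(95,70,60),(125,255,255))
    elif kind=='blue': pass
    else:
        lab=cv2.cvtColor(r,cv2.COLOR_BGR2LAB).astype(float); med=np.median(lab.reshape(-1,3),0)
        d=np.linalg.norm((lab-med)*[.5 if kind=='grey' else 1,1.5,1.5],axis=2)
        m=((d>(13 if kind=='grey' else 28))*255).astype(np.uint8)
    return r,m
def big(m,k=5):
    m=cv2.morphologyEx(m,cv2.MORPH_CLOSE,np.ones((k,k),np.uint8))
    c=max(cv2.findContours(m,cv2.RETR_EXTERNAL,cv2.CHAIN_APPROX_NONE)[0],key=cv2.contourArea); return c
E
python3 - <<'E'
from meas import *
boxes=dict(screwdriver=(.385,.48,.10,.17,.012,'yellow'),spanner=(.395,.515,.245,.40,.003,'grey'),hex=(.415,.507,.20,.27,.0025,'dark'),tweez=(.51,.63,.32,.43,.005,'dark'))
for k,(x0,x1,y0,y1,z,kind) in boxes.items():
  row=[]
  for n in("scene","top"):
    im=cv2.imread(f"pics/{n}0.png"); r,m=mask_tool(n,im,x0,x1,y0,y1,z,kind)
    c=big(m,15 if k in('spanner','tweez') else 7)
    (cx,cy),(w,h),a=cv2.minAreaRect(c); b=cv2.boxPoints(((cx,cy),(w,h),a))
    e0,e1=b[1]-b[0],b[2]-b[1]; L=e0 if np.hypot(*e0)>np.hypot(*e1) else e1
    print(k,n,"ctr",round(x1-cy/S,4),round(y1-cx/S,4),"size",round(w/S*1e3),round(h/S*1e3),"dir deg",round(np.degrees(np.arctan2(-L[0],-L[1])),1))
    cv2.drawContours(r,[c],-1,(0,0,255),1); cv2.drawContours(r,[b.astype(int)],-1,(0,255,0),1); row.append(cv2.resize(r,(370,int(370*r.shape[0]/r.shape[1]))))
  boxes[k]=np.hstack(row)
ims=list(boxes.values()); cv2.imwrite("pics/m1.png",np.vstack(ims[1:2]+ims[3:4])[:600]); 
cv2.imwrite("pics/m2.png",cv2.resize(np.vstack([ims[0],ims[2]]),None,fx=.58,fy=.58))
# tray
for n in("scene","top"):
    im=cv2.imread(f"pics/{n}0.png")
    x0,x1,y0,y1=.37,.60,-.40,-.06
    for z in(.0155,.0255):
        r,m=mask_tool(n,im,x0,x1,y0,y1,z,'blue')
        # groove edges: vertical scan; take columns where run of blue around centre has length 35-50mm
        far=[];near=[]
        for u in range(0,m.shape[1],2):
            col=m[:,u]; cc=int((x1-(.487))*S)
            if not col[cc]: continue
            t=cc
            while col[t-1]: t-=1
            bb=cc
            while col[bb+1]: bb+=1
            y=y1-(u+.5)/S
            if bb-t<.052*S: far.append((y,x1-t/S)); near.append((y,x1-(bb+1)/S))
        pf=np.polyfit(*np.array(far).T,1); pn=np.polyfit(*np.array(near).T,1)
        print(n,z,"groove far x at y=-.1,-.23,-.35",np.polyval(pf,[-.1,-.23,-.35]).round(4),"near",np.polyval(pn,[-.1,-.23,-.35]).round(4),"slopes deg",np.degrees(np.arctan([pf[0],pn[0]])).round(2))
        for xx in(.395+.025,.41+.012,.445,.525,.54,.56):
            rowm=m[int((x1-xx)*S)]; d=np.diff(np.r_[0,(rowm>0).astype(int),0]); st=np.where(d==1)[0]; en=np.where(d==-1)[0]
            print("   x",xx,[(round(y1-s/S,4),round(y1-e/S,4)) for s,e in zip(st,en) if e-s>10])
E
```

```text
screwdriver scene ctr 0.4275 0.1305 size 23 92 dir deg -37.9
screwdriver top ctr 0.4249 0.1267 size 20 82 dir deg -37.6
spanner scene ctr 0.4486 0.3308 size 27 127 dir deg -59.9
spanner top ctr 0.4425 0.2528 size 40 14 dir deg -180.0
hex scene ctr 0.4661 0.2375 size 29 86 dir deg -27.6
hex top ctr 0.4638 0.2328 size 30 85 dir deg -29.6
tweez scene ctr 0.5814 0.3657 size 16 86 dir deg -34.2
tweez top ctr 0.5826 0.3599 size 18 87 dir deg -35.5
scene 0.0155 groove far x at y=-.1,-.23,-.35 [0.5048 0.5094 0.5137] near [0.4602 0.4651 0.4696] slopes deg [-2.03 -2.16]
   x 0.42000000000000004 [(np.float64(-0.1135), np.float64(-0.152)), (np.float64(-0.197), np.float64(-0.219)), (np.float64(-0.267), np.float64(-0.3055))]
   x 0.422 [(np.float64(-0.114), np.float64(-0.1525)), (np.float64(-0.197), np.float64(-0.2195)), (np.float64(-0.267), np.float64(-0.3055))]
   x 0.445 [(np.float64(-0.113), np.float64(-0.1505)), (np.float64(-0.1965), np.float64(-0.22)), (np.float64(-0.273), np.float64(-0.2955)), (np.float64(-0.3635), np.float64(-0.373))]
   x 0.525 [(np.float64(-0.1205), np.float64(-0.1375)),
[... 2762 characters left out ...]
52)), (np.float64(-0.1945), np.float64(-0.22)), (np.float64(-0.2645), np.float64(-0.3035))]
   x 0.445 [(np.float64(-0.111), np.float64(-0.1505)), (np.float64(-0.194), np.float64(-0.2205)), (np.float64(-0.2695), np.float64(-0.2955)), (np.float64(-0.358), np.float64(-0.376))]
   x 0.525 [(np.float64(-0.119), np.float64(-0.1355)), (np.float64(-0.1925), np.float64(-0.214)), (np.float64(-0.2675), np.float64(-0.2925)), (np.float64(-0.3285), np.float64(-0.373))]
   x 0.54 [(np.float64(-0.117), np.float64(-0.1355)), (np.float64(-0.1935), np.float64(-0.212)), (np.float64(-0.2595), np.float64(-0.2965))]
   x 0.56 [(np.float64(-0.1175), np.float64(-0.1335)), (np.float64(-0.2585), np.float64(-0.2975))]
```

View pics/m1.png

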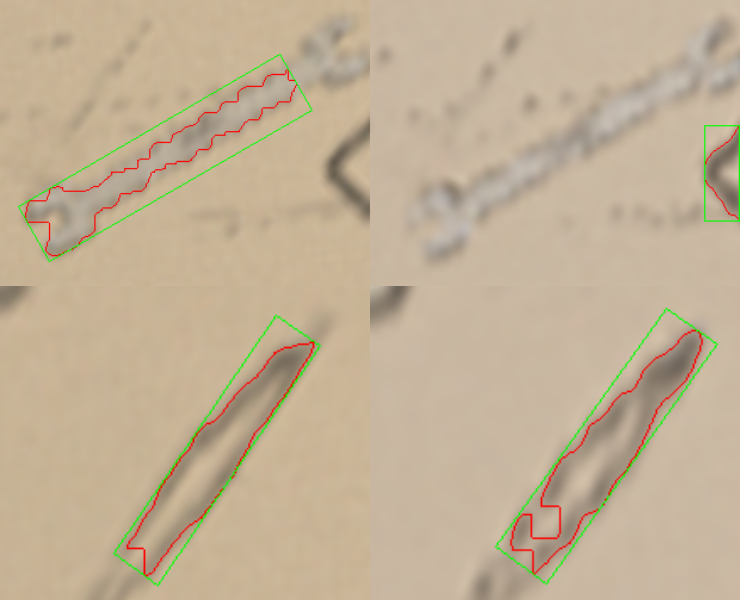

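View pics/m2.png

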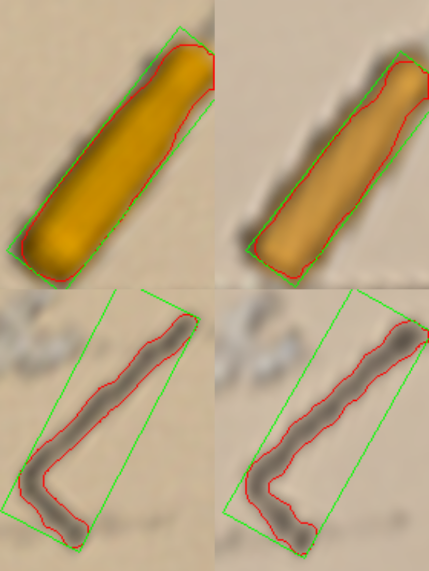

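Groove edges agree between the views when taken at z=0.0255: x .5042/.4602, 44 mm wide. Scene y is about 5 mm above top y throughout, so I average the two. Next I take a zoomed look at the ends of the spanner and tweezers.

```bash
python3 - <<'E'
from h import *
for k,(x0,x1,y0,y1,z) in dict(sp=(.40,.52,.235,.395,.003),tw=(.505,.64,.315,.425,.005)).items():
  row=[]
  for n in("scene","top"):
    im=cv2.imread(f"pics/{n}0.png"); r=rect(n,im,x0,x1,y0,y1,z,2400)
    r=cv2.convertScaleAbs(r,alpha=1.3,beta=-30)
    for y in np.arange(y0,y1,.01): u=int((y1-y)*2400); cv2.line(r,(u,0),(u,5 if round(y*100)%5 else 14),(0,0,255))
    for x in np.arange(x0,x1,.01): v=int((x1-x)*2400); cv2.line(r,(0,v),(5 if round(x*100)%5 else 14,v),(0,0,255))
    row.append(r)
  o=np.vstack(row) if k=='sp' else np.hstack(row); print(o.shape); cv2.imwrite(f"pics/z_{k}.png",o)
E
```

```text
(576, 384, 3)
(324, 526, 3)
```

View pics/z_sp.png

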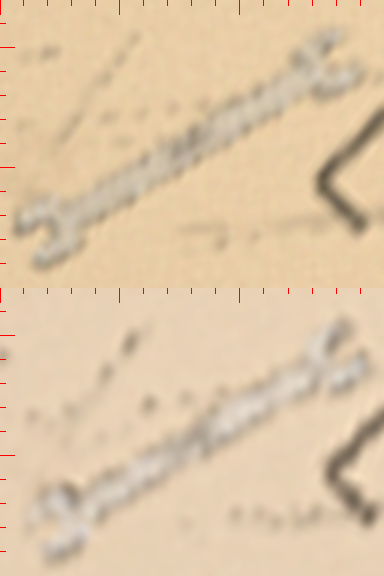

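View pics/z_tw.png

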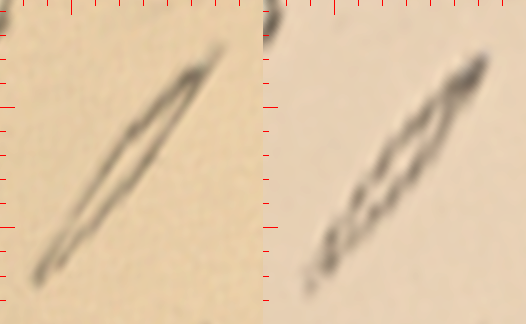

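```bash
python3 - <<'E'
from meas import *
for n in("scene","top"):
    im=cv2.imread(f"pics/{n}0.png"); r,m=mask_tool(n,im,.37,.53,.06,.19,.012,'yellow'); c=big(m)
    ys,xs=np.where(cv2.drawContours(m*0,[c],-1,255,-1)>0)
    P=np.c_[.53-(ys+.5)/S,.19-(xs+.5)/S]; mu,ev=cv2.PCACompute(P,None); d=ev[0]*np.sign(ev[0][0]); t=(P-mu)@d; w=(P-mu)@[-d[1],d[0]]
    mid=mu[0]+d*(t.min()+t.max())/2
    print(n,mid.round(4),"len",np.ptp(t).round(4),np.ptp(w).round(4),np.degrees(np.arctan2(d[1],d[0])).round(1),"grip",(mid+d*.026).round(4))
    cv2.drawContours(r,[c],-1,(0,0,255),1)
    g=mid+d*.026; cv2.circle(r,(int((.19-g[1])*S),int((.53-g[0])*S)),4,(255,0,0),-1)
    cv2.imwrite(f"pics/sd_{n}.png",r)
a=cv2.imread("pics/sd_scene.png");b=cv2.imread("pics/sd_top.png");cv2.imwrite("pics/sd.png",np.hstack([a,b]))
# stand rod feet
print(px2w("scene",[(217,188)],.01),px2w("top",[(250,173)],.01))
E
```

```text
scene [0.4271 0.1306] len 0.0924 0.0235 -36.7 grip [0.448 0.115]
top [0.4249 0.127 ] len 0.0825 0.02 -36.3 grip [0.4459 0.1116]
[[0.83066011 0.15490387 0.01      ]] [[0.82112924 0.15879194 0.01      ]]
```

View pics/sd.png

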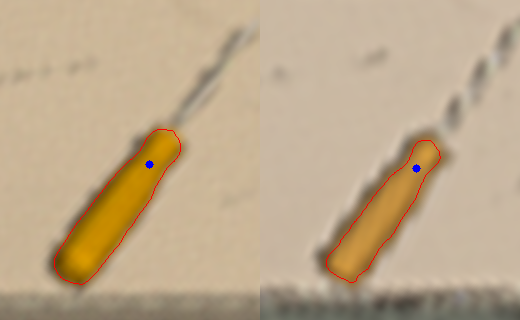

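```bash
cat > act.py <<'E'
from h import *
TH=2.17
HOME=dict(screwdriver=(.4783,-.1270),tweezers=(.4812,-.2025),spanner=(.4840,-.2786),hex=(.4872,-.3627))
# x,y, phi grasp, phi place, pregrasp opening, release opening
PICK=dict(screwdriver=(.447,.1133,-36.5,TH,.05,.04),spanner=(.4571,.3143,-59.3,TH,.036,.03),
          hex=(.4698,.2323,135.5,TH,.034,.024),tweezers=(.5698,.3703,-36.9,TH,.036,.03))
def R(p):
    p=np.radians(p); c,s=np.cos(p),np.sin(p); return np.array([[c,s,0],[s,-c,0],[0,0,-1.]])
ZG=.0207
def st(): 
    s=robot.get_state(); print("t%.1f"%s['time'],s['ee_pos'].round(4),"open %.4f"%s['opening'],"F",np.round(s['force'],1)); return s
def pick(k,x=None,y=None,phi=None):
    X,Y,P,_,o,_=PICK[k]; X=x or X;Y=y or Y;P=P if phi is None else phi
    robot.gripper_to(o)
    if Y>.2: robot.move_ptp((X,Y,.13),R(P))
    else: robot.move_ptp((X,Y,.13),R(P))
    robot.move_linear((X,Y,.05),velocity=.2)
    hit=robot.move_linear((X,Y,ZG),velocity=.06,threshold=12); print("hit",hit); st()
    robot.gripper_to(0.0); st()
    robot.move_linear((X,Y,.14),velocity=.2); return st()
def carry(k):
    _,_,_,P,_,_=PICK[k]
    robot.move_ptp((.42,.0,.17),R(P)); x,y=HOME[k]
    robot.move_ptp((x,y,.12),R(P)); return st()
def place(k,x=None,y=None):
    _,_,_,P,_,o=PICK[k]; X,Y=HOME[k]; X=x or X;Y=y or Y
    robot.move_linear((X,Y,.055),velocity=.2)
    hit=robot.move_linear((X,Y,ZG+.0155+.0003),velocity=.05,threshold=12); print("hit",hit); st()
    robot.gripper_to(o); st()
    robot.move_linear((X,Y,.15),velocity=.2)
def shot(tag):
    for n in("scene","top"):
        im=robot.grab_frame(n)[:,:,::-1].copy(); cv2.imwrite(f"pics/{n}_{tag}.png",im)
E
python3 - <<'E'
from act import *
for k in PICK:
    X,Y,P,Q,_,_=PICK[k]; x,y=HOME[k]
    for z,(a,b),p in((.13,(X,Y),P),(ZG,(X,Y),P),(.17,(.42,0),Q),(.12,(x,y),Q),(.036,(x,y),Q)):
        q=robot.ik((a,b,z),R(p)); print(k,z,None if q is None else np.round(q,2))
q=robot.ik((.40,-.1,.25),R(0)); print(q)
robot.move_ptp((.40,-.1,.22),R(0)); st()
pick('screwdriver'); shot('p1')
E
```

```text
screwdriver 0.13 [-0.93  0.31  0.72  2.11 -0.29  0.81 -2.25]
screwdriver 0.0207 [-0.76  0.52  0.53  2.17 -0.48  0.57 -2.08]
screwdriver 0.17 [ 0.59  0.17 -0.71  2.13  0.14  0.89 -1.74]
screwdriver 0.12 [ 0.52  0.35 -0.38  2.02  0.17  0.81 -1.49]
screwdriver 0.036 [ 0.43  0.48 -0.28  2.06  0.22  0.63 -1.53]
spanner 0.13 [ 0.15  0.66 -1.08  1.85  0.67  1.06  2.47]
spanner 0.0207 [ 0.13  0.9  -1.09  1.9   0.97  1.    2.26]
spanner 0.17 [ 0.59  0.17 -0.71  2.13  0.14  0.89 -1.74]
spanner 0.12 [ 0.62  0.43 -0.19  1.87  0.11  0.85 -1.16]
spanner 0.036 [ 0.6   0.56 -0.17  1.91  0.14  0.69 -1.18]
hex 0.13 [ 0.22  0.52 -0.93  1.93  0.52  0.95 -0.17]
hex 0.0207 [ 0.15  0.71 -0.85  1.98  0.75  0.8  -0.34]
hex 0.17 [ 0.59  0.17 -0.71  2.13  0.14  0.89 -1.74]
hex 0.12 [ 0.68  0.5  -0.12  1.75  0.07  0.9  -1.  ]
hex 0.036 [ 0.67  0.62 -0.1   1.78  0.09  0.74 -1.01]
tweezers 0.13 [-1.09  0.72  0.71  1.56 -0.52  1.06 -2.46]
tweezers 0.0207 [-1.09  0.87  0.71  1.61 -0.68  0.92 -2.34]
tweezers 0.17 [ 0.59  0.17 -0.71  2.13  0.14  0.89 -1.74]
tweezers 0.12 [ 0.58  0.38 -0.29  1.95  0.15  0.83 -1.32]
tweezers 0.036 [ 0.55  0.52 -0.26  1.99  0.21  0.66 -1.38]
[ 0.66771639  0.01420205 -0.49769762  2.06033577  0.00773421  1.06879019
 -1.40445689]
t2.1 [ 0.4001 -0.1006  0.22  ] open 0.0938 F [0.4 0.5 0.1]
hit False
t5.4 [0.447  0.1135 0.0208] open 0.0501 F [ 0.1  0.2 -0.2]
t5.9 [0.4471 0.1133 0.0208] open 0.0230 F [-0.3 -0.9  2.8]
t6.7 [0.4465 0.113  0.1391] open 0.0226 F [-1.  -0.3 -1.5]
```

```bash
python3 - <<'E'
from act import *
carry('screwdriver'); x,y=HOME['screwdriver']; robot.move_linear((x,y,.06),velocity=.2); s=st(); print(np.round(s['qpos'],2)); shot('c1')
a=cv2.imread('pics/scene_c1.png')[90:270,250:490]; b=cv2.imread('pics/top_c1.png')[130:270,270:450]
cv2.imwrite('pics/c1.png',np.vstack([cv2.resize(a,(400,300)),cv2.resize(b,(400,300))]))
E
```

```text
t8.4 [ 0.4783 -0.1265  0.1194] open 0.0229 F [-0.6  1.1 -1.2]
t8.8 [ 0.4786 -0.1261  0.0607] open 0.0230 F [ 0.8  0.3 -0.5]
[ 0.51  0.45 -0.37  2.05  0.25  0.69 -1.56]
```

View pics/c1.png

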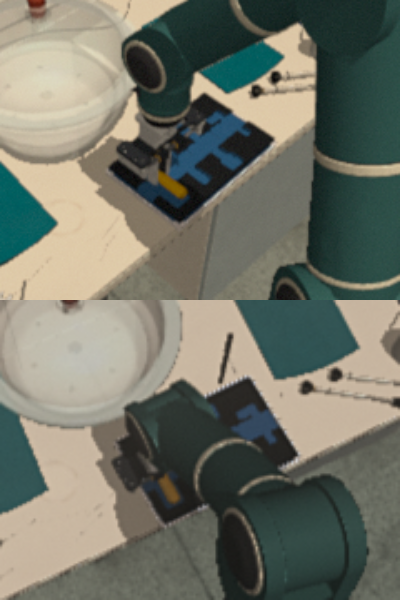

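The screwdriver is held level over its pocket (crop ≈(170,188)). Placing it now.

```bash
python3 - <<'E'
from act import *
place('screwdriver'); 
robot.move_ptp((.42,.0,.17),R(TH)); shot('d1')
ims=[]
for n in("scene","top"):
    im=cv2.imread(f"pics/{n}_d1.png"); ims.append(rect(n,im,.33,.65,-.45,-.05,0.0255,1000))
cv2.imwrite('pics/d1.png',np.hstack(ims)); st()
pick('spanner')
E
```

```text
hit True
t9.6 [ 0.4781 -0.127   0.0358] open 0.0227 F [ 0.1 -1.1  2.9]
t10.1 [ 0.478  -0.1271  0.0361] open 0.0399 F [ 0.7 -0.9  0.2]
t11.5 [ 0.4201 -0.0006  0.1694] open 0.0395 F [ 0.  -0.2  0.1]
hit False
t15.5 [0.4571 0.3141 0.0205] open 0.0362 F [-0.5 -0.4  0.7]
t16.0 [0.4571 0.3144 0.0208] open 0.0107 F [ 0.3 -0.3  1.2]
t16.8 [0.4565 0.3143 0.1391] open 0.0108 F [ 0.8  0.3 -1.3]
```

View pics/d1.png

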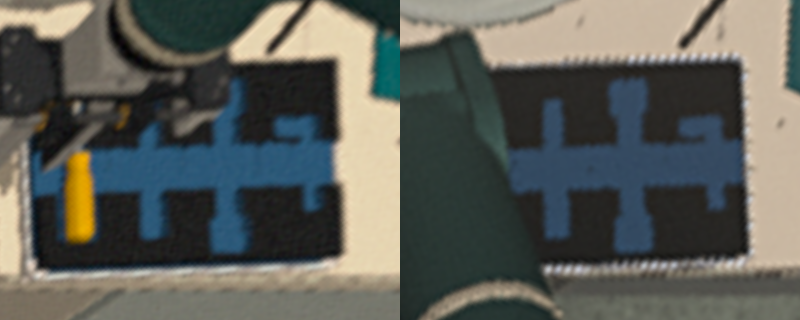

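Screwdriver lies in its pocket (scene crop (80,195)). The spanner is gripped at 10.7 mm. Carrying and placing it, then looking from a pose clear of the tray.

```bash
python3 - <<'E'
from act import *
carry('spanner'); x,y=HOME['spanner']; robot.move_linear((x,y,.06),velocity=.2); s=st(); shot('c2')
ims=[]
for n in("scene","top"):
    im=cv2.imread(f"pics/{n}_c2.png"); ims.append(rect(n,im,.33,.65,-.45,-.05,0.045,1000))
cv2.imwrite('pics/c2.png',np.hstack(ims))
E
```

```text
t19.2 [ 0.4846 -0.2772  0.1199] open 0.0108 F [ 1.8  0.2 -1.4]
t19.6 [ 0.4843 -0.2781  0.0607] open 0.0109 F [-0.3 -0.8  0.3]
```

View pics/c2.png

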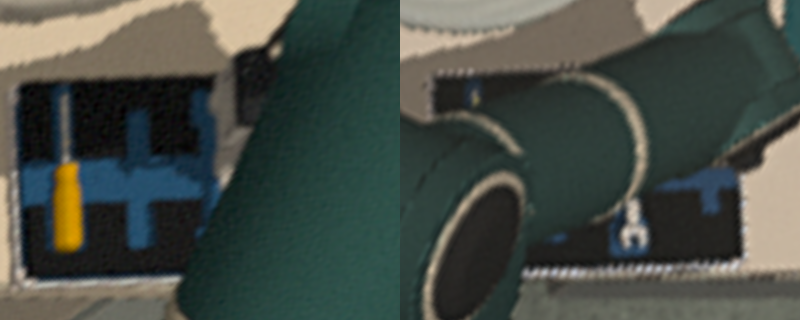

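The spanner's near head, seen in top at (633,235), is centred over its pocket. Placing it.

```bash
python3 - <<'E'
from act import *
place('spanner'); 
robot.move_ptp((.42,.0,.17),R(TH))
robot.gripper_to(.034); robot.move_ptp((.4698,.2323,.13),R(135.5)); st(); shot('d2')
ims=[]
for n in("scene","top"):
    im=cv2.imread(f"pics/{n}_d2.png"); ims.append(rect(n,im,.33,.65,-.45,-.05,0.0255,1000))
cv2.imwrite('pics/d2.png',np.hstack(ims)); 
pick('hex')
E
```

```text
hit True
t20.4 [ 0.4838 -0.2784  0.0357] open 0.0110 F [0.4 0.6 3.6]
t20.9 [ 0.4837 -0.2782  0.0359] open 0.0303 F [ 0.6 -1.2 -0.6]
t24.9 [0.4699 0.2318 0.1301] open 0.0341 F [ 0.5  0.4 -0.1]
hit False
t26.6 [0.4698 0.2321 0.0205] open 0.0339 F [ 0.2 -0.  -0.2]
t27.2 [0.4699 0.2324 0.0208] open 0.0038 F [-0.7  0.4  1.9]
t27.9 [0.4693 0.2322 0.1391] open 0.0041 F [-0.6  0.2 -0.5]
```

View pics/d2.png

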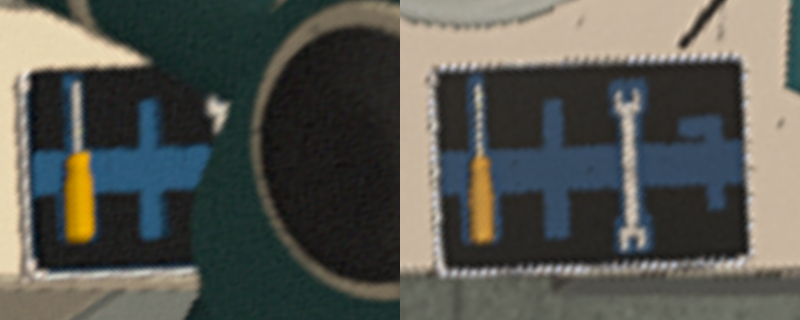

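The top view shows the screwdriver and spanner properly in their recesses. The hex key is gripped with the opening at 4 mm. The spanner also read about 1 mm low, so that fits.

```bash
python3 - <<'E'
from act import *
carry('hex'); x,y=HOME['hex']; robot.move_linear((x,y,.06),velocity=.2); s=st(); shot('c3')
ims=[]
for n in("scene","top"):
    im=cv2.imread(f"pics/{n}_c3.png"); ims.append(rect(n,im,.33,.65,-.45,-.05,0.043,1000))
cv2.imwrite('pics/c3.png',np.hstack(ims))
E
```

```text
t31.1 [ 0.488  -0.3616  0.1201] open 0.0045 F [-0.1 -0.2 -0.2]
t31.6 [ 0.4875 -0.3624  0.0606] open 0.0043 F [ 0.5 -0.3  0.2]
```

View pics/c3.png

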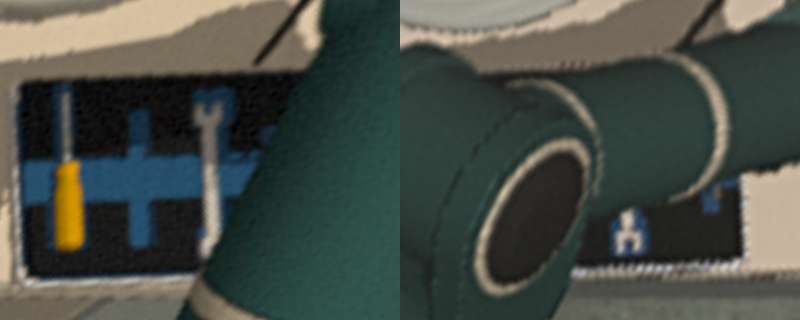

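```bash
python3 - <<'E'
from act import *
place('hex'); 
robot.move_ptp((.42,.0,.17),R(TH))
robot.gripper_to(.036); robot.move_ptp((.5698,.3703,.13),R(-36.9)); st(); shot('d3')
ims=[]
for n in("scene","top"):
    im=cv2.imread(f"pics/{n}_d3.png"); ims.append(rect(n,im,.33,.65,-.45,-.05,0.0255,1000))
    cv2.imwrite(f'pics/d3h_{n}.png',rect(n,im,.42,.56,-.42,-.30,0.018,3000))
cv2.imwrite('pics/d3.png',np.hstack(ims)); cv2.imwrite('pics/d3h.png',np.hstack([cv2.imread(f'pics/d3h_{n}.png') for n in("scene","top")]))
E
```

```text
hit True
t32.3 [ 0.4871 -0.3625  0.0354] open 0.0042 F [0.2 1.6 6.6]
t32.9 [ 0.487  -0.3623  0.0355] open 0.0241 F [0.3 1.  0. ]
t37.1 [0.5703 0.369  0.1307] open 0.0362 F [-0.5 -1.2  0.2]
```

View pics/d3.png

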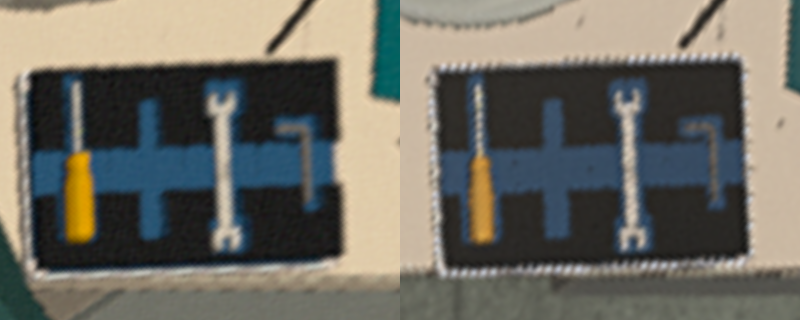

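View pics/d3h.png

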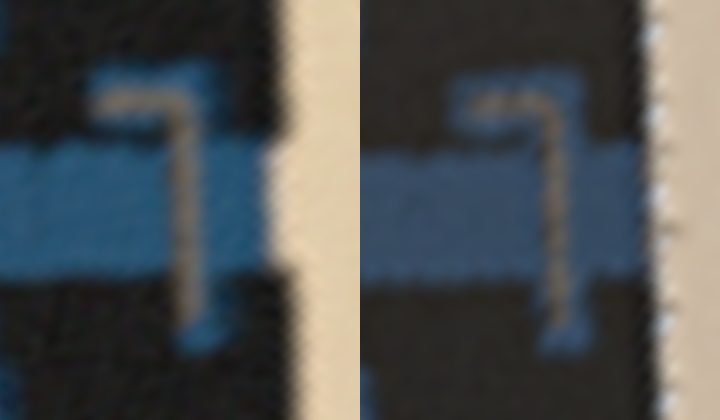

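Hex key lies in its L recess with blue visible all round it (scene crop (185,200), top (555,210)). Now the tweezers.

```bash
python3 - <<'E'
from act import *
pick('tweezers'); robot.move_linear((.42,.25,.17),velocity=.25)
carry('tweezers'); x,y=HOME['tweezers']; robot.move_linear((x,y,.06),velocity=.2); s=st(); shot('c4')
ims=[]
for n in("scene","top"):
    im=cv2.imread(f"pics/{n}_c4.png"); ims.append(rect(n,im,.33,.65,-.45,-.05,0.045,1000))
cv2.imwrite('pics/c4.png',np.hstack(ims))
E
```

```text
hit True
t38.7 [0.5692 0.3702 0.0193] open 0.0358 F [-2.  -0.9  9.2]
t39.2 [0.5695 0.3703 0.0194] open 0.0126 F [0.7 1.9 7. ]
t40.0 [0.5691 0.3703 0.1387] open 0.0126 F [-0.2  0.2 -0.9]
t43.0 [ 0.4816 -0.2013  0.12  ] open 0.0125 F [ 1.3 -0.5 -0.2]
t43.5 [ 0.4814 -0.2022  0.0606] open 0.0127 F [ 0.4 -0.1  0.9]
```

View pics/c4.png

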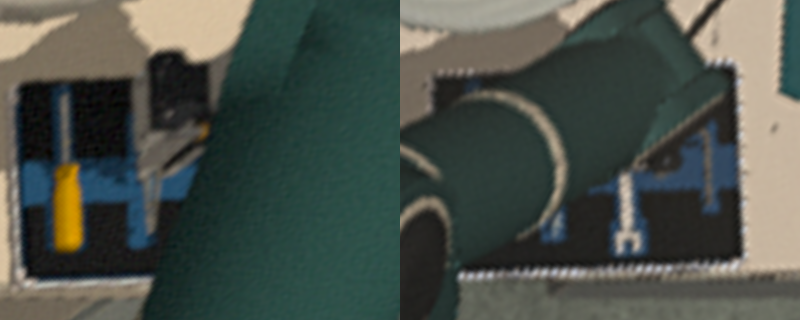

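Tweezers tip is visible over the slot in the scene view at (150,215). Placing, then backing off for a final check.

```bash
python3 - <<'E'
from act import *
place('tweezers')
robot.move_ptp((.42,.0,.2),R(TH)); robot.move_ptp((.45,.25,.25),R(-36.9)); st(); shot('d4')
ims=[]
for n in("scene","top"):
    im=cv2.imread(f"pics/{n}_d4.png"); ims.append(rect(n,im,.36,.60,-.41,-.06,0.018,1140))
cv2.imwrite('pics/d4.png',np.vstack(ims)); cv2.imwrite('pics/d4full.png',cv2.imread('pics/scene_d4.png'))
E
```

```text
hit False
t44.3 [ 0.481  -0.2026  0.0363] open 0.0127 F [ 0.1  0.3 -0. ]
t44.8 [ 0.4812 -0.2025  0.0366] open 0.0301 F [ 0.3  0.1 -0.3]
t47.7 [0.4504 0.2484 0.2498] open 0.0298 F [-0.4 -0.2  0. ]
```

View pics/d4.png

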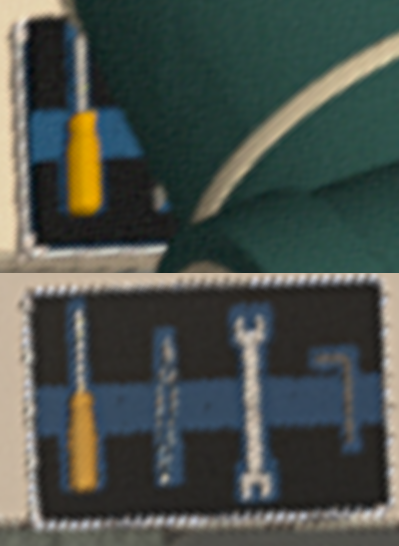

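View pics/d4full.png

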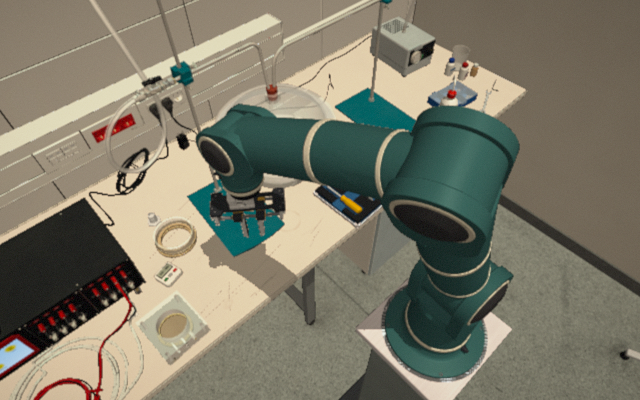

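Top view shows all four tools in their cut-outs, but the arm hides the scene view. I'll move to the pose that was clear before, for a second-view check of the tray, timer and stud.

```bash
python3 - <<'E'
from act import *
robot.move_ptp((.5698,.3703,.16),R(-36.9)); robot.pause(.3); st(); shot('d5')
ims=[]
for n in("scene","top"):
    im=cv2.imread(f"pics/{n}_d5.png"); ims.append(rect(n,im,.36,.60,-.41,-.06,0.018,1140))
cv2.imwrite('pics/d5.png',np.vstack(ims))
for n,bx in(("scene",[(395,120,475,155),(150,255,190,290)]),("top",[(400,155,475,180),(190,222,218,248)])):
  a=cv2.imread(f"pics/{n}0.png");b=cv2.imread(f"pics/{n}_d5.png")
  for x0,y0,x1,y1 in bx: print(n,cv2.absdiff(a,b)[y0:y1,x0:x1].mean().round(2),end=' ')
E
```

```text
t48.9 [0.5695 0.3705 0.1611] open 0.0299 F [0.8 0.6 0.3]
scene 17.44 scene 31.23 top 1.91 top 102.25
```

View pics/d5.png

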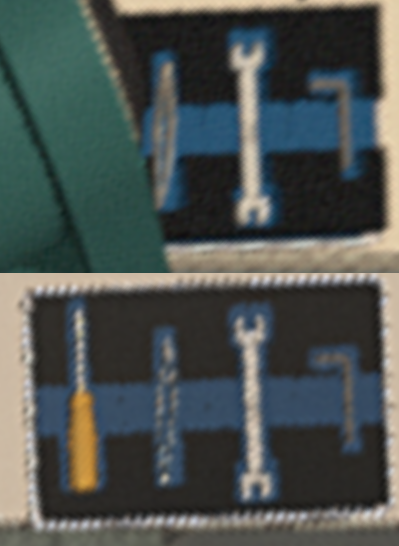

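View pics/scene_d5.png

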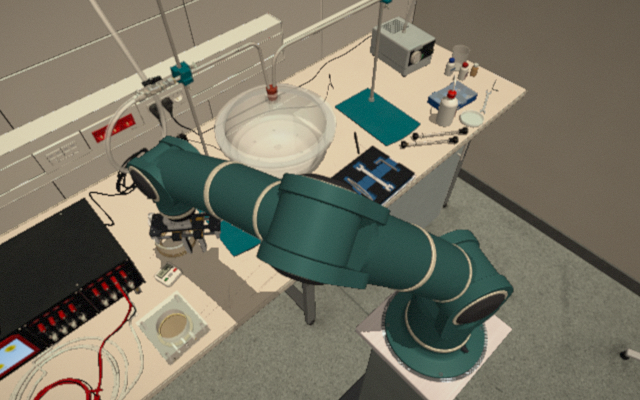

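The scene view shows the tweezers in their slot at (163,130), and the timer and studs where they were. Handing in.

```bash
python3 - <<'E'
from rig import robot
print(robot.sign_off(), robot.get_state()['time'])
E
```

```text
the job is handed in; nothing more can be done
the job is handed in; nothing more can be done
```

I put all four tools into the cut-outs of their own shape, let go of them, and handed the job in at about 49 s of the 128 s. The gripper was open and clear of everything.

- **Tools:** In the last pictures the top view shows all four inside their recesses. The scene view confirms the tweezers, spanner and hex key. The arm hid the screwdriver in that last view, but earlier scene pictures show it in its pocket.
- **Timer and studs:** By eye, both are where they started. The automatic before/after comparison of the timer areas in both views and the scene stud area was no help, because it changed a lot (arm and shadow the likely cause). The top-view stud area came out almost unchanged.
- **Disagreement between cameras:** The two cameras differed by about 5 mm in y. I averaged them for every position, so each could be off by about 2.5 mm, against 7 mm of side play.
- **Contact:** The 12 N force stop tripped at the bench when picking up the tweezers, and near the recess floor when placing the screwdriver, spanner and hex key. The highest recorded reading was 9 N.
- **Not measured:** I did not measure the final heights or angles. I judged them from the placing height, those contacts and the pictures.

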